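# Transfer the sample jars to the sampler rack in the same order

### The job

Move the four sample jars from the grey receiving rack into the empty aluminium sampler rack, one to a compartment and in the same order counted from the blue end of each rack: the jar nearest the blue end of the receiving rack goes nearest the blue end of the sampler rack, and so on. Keep the jars upright and stand each one on the rack's floor rather than dropping it in. Leave the small retention vials standing where they are behind the jars.

Things in the scene. Friction and masses are not known exactly. Their poses are not given: they have to be found in the camera images.
- receiving_rack: Fixed grey two-row rack (mm). Origin: bench level, mid jar row; z up, +y along the row to the BLUE end plate and tab (other end grey). Compartment centres x 0, y +85.5, +28.5, -28.5, -85.5: 54 mm square inside, 3 mm walls, tops 30 above the bench (end plates 34), floor 6 above it. Vial row at x 30 to 62, four 32 x 54 compartments, one behind each jar. Overall x -30 to 65, y +-136.
- sampler_rack: Fixed bare-aluminium one-row rack, empty at the start, turned any way round (mm). Origin: bench level, mid row; z up, +y along the row to the BLUE end plate and tab (other end aluminium). Compartment centres x 0, y +85.5, +28.5, -28.5, -85.5: 54 mm square inside, 3 mm walls, tops 30 above the bench (end plates 34), floor 6 above it. Overall x -30 to 30, y +-136.
- jar_red: Sample jar with a red screw cap: brown (amber) cylinder with a pale label, 36 mm in diameter, with a red cap 38 mm in diameter from 62 to 80 mm height (80 mm tall), 60 to 130 g, flat-bottomed. Origin: centre of the underside; z up. Starts upright in a jar compartment of the receiving rack, a few mm off its centre; neighbours about 57 mm apart.
- jar_yellow: Sample jar with a yellow screw cap: brown (amber) cylinder with a pale label, 36 mm in diameter, with a yellow cap 38 mm in diameter from 62 to 80 mm height (80 mm tall), 60 to 130 g, flat-bottomed. Origin: centre of the underside; z up. Starts upright in a jar compartment of the receiving rack, a few mm off its centre; neighbours about 57 mm apart.
- jar_green: Sample jar with a green screw cap: brown (amber) cylinder with a pale label, 36 mm in diameter, with a green cap 38 mm in diameter from 62 to 80 mm height (80 mm tall), 60 to 130 g, flat-bottomed. Origin: centre of the underside; z up. Starts upright in a jar compartment of the receiving rack, a few mm off its centre; neighbours about 57 mm apart.
- jar_white: Sample jar with a white screw cap: brown (amber) cylinder with a pale label, 36 mm in diameter, with a white cap 38 mm in diameter from 62 to 80 mm height (80 mm tall), 60 to 130 g, flat-bottomed. Origin: centre of the underside; z up. Starts upright in a jar compartment of the receiving rack, a few mm off its centre; neighbours about 57 mm apart.
- vial_red: Retention vial that belongs to the red jar: small amber glass vial with a red cap, 20 mm in diameter, 38 mm tall, 25 g. Origin: centre of the underside; z up. Stands upright in the small compartment directly behind the red jar and stays there.
- vial_yellow: Retention vial that belongs to the yellow jar: small amber glass vial with a yellow cap, 20 mm in diameter, 38 mm tall, 25 g. Origin: centre of the underside; z up. Stands upright in the small compartment directly behind the yellow jar and stays there.
- vial_green: Retention vial that belongs to the green jar: small amber glass vial with a green cap, 20 mm in diameter, 38 mm tall, 25 g. Origin: centre of the underside; z up. Stands upright in the small compartment directly behind the green jar and stays there.
- vial_white: Retention vial that belongs to the white jar: small amber glass vial with a white cap, 20 mm in diameter, 38 mm tall, 25 g. Origin: centre of the underside; z up. Stands upright in the small compartment directly behind the white jar and stays there.
There are look-alikes about, which are no part of the job. What is shaped like the jar_red but purple is not meant.

How it is judged (in metres and radians):
At the end, for the whole second after the job is handed in: Every jar upright (0.1 rad) and at rest on the sampler rack's floor (4 mm), within 12 mm in x and y of the centre of the compartment numbered, from the blue end, like the one it came from (its vial still marks it); every vial upright in its own compartment ((not (y of vial_red in the frame of receiving_rack between 0.0575 and 0.1135 m) or y of jar_red in the frame of sampler_rack between 0.0735 and 0.0975 m) and (not (y of vial_red in the frame of receiving_rack between 0.0005 and 0.0565 m) or y of jar_red in the frame of sampler_rack between 0.0165 and 0.0405 m) and (not (y of vial_red in the frame of receiving_rack between -0.0565 and -0.0005 m) or y of jar_red in the frame of sampler_rack between -0.0405 and -0.0165 m) and (not (y of vial_red in the frame of receiving_rack between -0.1135 and -0.0575 m) or y of jar_red in the frame of sampler_rack between -0.0975 and -0.0735 m) and x of jar_red in the frame of sampler_rack between -0.012 and 0.012 m and z of jar_red in the frame of sampler_rack between 0.002 and 0.01 m and angle between each of jar_red, jar_yellow, jar_green, jar_white's own z axis and vertical below 0.1 rad and linear speed of each of jar_red, vial_red, jar_yellow, vial_yellow, jar_green, vial_green, jar_white, vial_white below 0.02 m/s and angular speed of each of jar_red, jar_yellow, jar_green, jar_white below 0.2 rad/s and x of vial_red in the frame of receiving_rack between 0.034 and 0.058 m and z of vial_red in the frame of receiving_rack between 0.002 and 0.01 m and angle between each of vial_red, vial_yellow, vial_green, vial_white's own z axis and vertical below 0.15 rad and (not (y of vial_yellow in the frame of receiving_rack between 0.0575 and 0.1135 m) or y of jar_yellow in the frame of sampler_rack between 0.0735 and 0.0975 m) and (not (y of vial_yellow in the frame of receiving_rack between 0.0005 and 0.0565 m) or y of jar_yellow in the frame of sampler_rack between 0.0165 and 0.0405 m) and (not (y of vial_yellow in the frame of receiving_rack between -0.0565 and -0.0005 m) or y of jar_yellow in the frame of sampler_rack between -0.0405 and -0.0165 m) and (not (y of vial_yellow in the frame of receiving_rack between -0.1135 and -0.0575 m) or y of jar_yellow in the frame of sampler_rack between -0.0975 and -0.0735 m) and x of jar_yellow in the frame of sampler_rack between -0.012 and 0.012 m and z of jar_yellow in the frame of sampler_rack between 0.002 and 0.01 m and x of vial_yellow in the frame of receiving_rack between 0.034 and 0.058 m and z of vial_yellow in the frame of receiving_rack between 0.002 and 0.01 m and (not (y of vial_green in the frame of receiving_rack between 0.0575 and 0.1135 m) or y of jar_green in the frame of sampler_rack between 0.0735 and 0.0975 m) and (not (y of vial_green in the frame of receiving_rack between 0.0005 and 0.0565 m) or y of jar_green in the frame of sampler_rack between 0.0165 and 0.0405 m) and (not (y of vial_green in the frame of receiving_rack between -0.0565 and -0.0005 m) or y of jar_green in the frame of sampler_rack between -0.0405 and -0.0165 m) and (not (y of vial_green in the frame of receiving_rack between -0.1135 and -0.0575 m) or y of jar_green in the frame of sampler_rack between -0.0975 and -0.0735 m) and x of jar_green in the frame of sampler_rack between -0.012 and 0.012 m and z of jar_green in the frame of sampler_rack between 0.002 and 0.01 m and x of vial_green in the frame of receiving_rack between 0.034 and 0.058 m and z of vial_green in the frame of receiving_rack between 0.002 and 0.01 m and (not (y of vial_white in the frame of receiving_rack between 0.0575 and 0.1135 m) or y of jar_white in the frame of sampler_rack between 0.0735 and 0.0975 m) and (not (y of vial_white in the frame of receiving_rack between 0.0005 and 0.0565 m) or y of jar_white in the frame of sampler_rack between 0.0165 and 0.0405 m) and (not (y of vial_white in the frame of receiving_rack between -0.0565 and -0.0005 m) or y of jar_white in the frame of sampler_rack between -0.0405 and -0.0165 m) and (not (y of vial_white in the frame of receiving_rack between -0.1135 and -0.0575 m) or y of jar_white in the frame of sampler_rack between -0.0975 and -0.0735 m) and x of jar_white in the frame of sampler_rack between -0.012 and 0.012 m and z of jar_white in the frame of sampler_rack between 0.002 and 0.01 m and x of vial_white in the frame of receiving_rack between 0.034 and 0.058 m and z of vial_white in the frame of receiving_rack between 0.002 and 0.01 m); the robot touches nothing.
It fails at once if a jar was tipped (more than about 35 degrees) (angle between any of jar_red, jar_yellow, jar_green, jar_white's own z axis and vertical above 0.6 rad).
It fails at once if a jar was dropped: falling free with its underside more than 45 mm above the bench ((height (world z) of jar_red above 0.045 m and contact force between jar_red and anything else below 0.02 N) or (height (world z) of jar_yellow above 0.045 m and contact force between jar_yellow and anything else below 0.02 N) or (height (world z) of jar_green above 0.045 m and contact force between jar_green and anything else below 0.02 N) or (height (world z) of jar_white above 0.045 m and contact force between jar_white and anything else below 0.02 N)).
It fails at once if a retention vial was taken out of its compartment, knocked over or pushed about (distance of any of vial_red, vial_yellow, vial_green, vial_white from where it was at the start of the episode above 0.025 m or angle between any of vial_red, vial_yellow, vial_green, vial_white's own z axis and vertical above 0.5 rad).
It also fails if it takes over 106 s, if anything falls off the work surface, if the arm or the gripper's body presses on something with over 40 N, if the wrist force passes 120 N, or if a joint passes its speed limit or range.

### The arm

A 6-joint arm with a two-finger parallel gripper is mounted at the origin on the work surface. World frame = base frame: x ahead of the robot, y to its left, z up, the work surface at z = 0. Lengths are in m, angles in degrees, forces in N, time in s.
With the tool pointing down it reaches from about 0.4 to 0.825 m from the base axis. Payload 7 kg.
Tool frame: the origin (TCP) lies midway between the tips of the shut fingers; the grasp point (between the pads) lies 19 mm behind it; z points along the fingers, y is the line along which they close (so a half turn about z gives the same grasp; the last joint's range is limited). The gripper opens to 88 mm and grips with 3 to 60 N. Pads are 19 mm wide; open, the fingers measure 130 mm over their backs; the gripper's body (78 mm by 193 mm) begins 47 mm behind the grasp point.
Start: joints at [-48.409, 20.546, 0.682, 0, -70.136, -16.507], TCP at [0.286, -0.611, 0.227] pointing down, gripper open.
Joint ranges: [-176.03, 176.03], [-82.01, 121.73], [-58.28, 71.71], [-173.87, 95.51], [-174.79, -0.11], [-173.66, 173.66]. Speed limits (degrees/s): [136.94, 136.94, 172.46, 180, 180, 180].

### API

Orientations are given as [roll, pitch, yaw] about the fixed x, y, z axes, in that order (R = Rz(yaw) Ry(pitch) Rx(roll)).
In Python, from plant import r gives the robot as it stands.
- The arm moves only by the tool carry_out, never from a script. Its argument "deltas" is a list of rows, each a list of 3 entries, a list of its own where there are three numbers: the opening, from 0 (shut) to 1 (fully open), then the shift along the tool's x, y, z in mm, then the turn, a rotation vector about the tool's x, y, z in rad. In form: [[gripper, [tx, ty, tz], [rx, ry, rz]], ...]. A call has 1 to 12 rows; each row is the pose to reach, as a shift and turn from the pose commanded when the call began, along the tool's axes at that moment; what a row does not reach only later rows make up. A row lasts 1/10 s, in which the tool goes at most 50 mm and 8.59 degrees, less where a joint would pass 70% of its speed; a pose out of reach is approached as far as the arm can. A call with a gripper value outside its range is refused whole. The fingers move at their own pace and stop on an object; "squeeze" is the grip in N (left out, the last holds). Time passes only in rows, so rows that repeat a pose let the fingers close. It gives the time, the measured TCP pose, the force, the opening and the grip force at its end, in the units of the state.
- r.get_state(): the state, without advancing time (a new reading comes with each control period).
- r.capture(name): name is "scene" or "top"; returns (picture, depth): 384x512x3 uint8, red, green, blue; 384x512 float32, m along the optical axis (not along the pixel's ray), 0 where there is no reading.
- r.get_calibration(name): a dict with "fov_y" (degrees; the focal length in pixels is half the picture's height over the tangent of half this angle, whatever the lens; pixels are square), "cx", "cy" (the principal point, pixels), "distortion" ([k1, k2, p1, p2, k3] as OpenCV has them; the pictures are not rectified), "view" (4x4, takes a point from world to camera coordinates). Camera axes: x right, y down, z forward; pixel columns grow to the right and rows downward; lengths in m; the calibration is good to about 2 mm. A picture is of the moment at which its call begins. get_calibration takes no time and is no camera call.
- r.close_job(): hands the job in; it is judged then, once.
The state is a dict: "time_s": time; "joints": joint angles; "qd": joint speeds; "joint_torque": joint torques, N m; "tcp_pos": TCP position; "eef_rot": TCP orientation; "contact_force": force on the tool from outside, world axes, zero at the start; "moment": the same for the moment, N m; "gripper_width": finger opening in m; "gripper_force": force on a finger pad.
Only numpy, scipy, OpenCV 4.12 (cv2) and the standard library are available. Lean on these libraries where they do the work, as an engineer would, in place of code of your own. Each camera call takes 0.05 s, during which the arm holds its last target. There are 200 camera calls.

## Working session

There is one attempt and no reset: what is moved stays moved. The work goes in short steps, Python scripts to look and compute and a tool call to move; the robot and the scene stay as the last step left them, time stands still between calls to the robot, and variables do not carry over. Pictures are saved under pics/ and viewed, at most 14 in all, crops included, and the job is handed in when it is done.

Besides the shell and the picture viewer there is one more tool, called after "Call:" in YAML: its name, and indented under it one key for each argument. carry_out: Moves the arm, as the interface text tells. Its arguments: {"type":"object","properties":{"deltas":{"type":"array"},"squeeze":{"type":"number"}},"required":["deltas"]}

```bash
ls; mkdir -p pics; python3 - <<'E'
from plant import r
import cv2,numpy as np
s=r.get_state();print({k:np.round(v,3) for k,v in s.items()})
for n in("scene","top"):
    p,d=r.capture(n);cv2.imwrite(f"pics/{n}0.png",p[...,::-1]);np.savez(f"pics/{n}0.npz",p=p,d=d)
    print(n,r.get_calibration(n))
E
```

```text
pics
{'time_s': np.float64(0.0), 'joints': array([-4.8408e+01,  2.0591e+01,  6.3100e-01, -1.9000e-02, -7.0136e+01,
       -1.6506e+01]), 'qd': array([-0.062, -0.099,  0.038,  0.013, -0.014, -0.029]), 'joint_torque': array([ 0.0000e+00, -5.8272e+01,  2.9306e+01,  6.9970e+00,  7.0000e-03,
       -0.0000e+00]), 'tcp_pos': array([ 0.286, -0.611,  0.226]), 'eef_rot': array([ 1.79903e+02, -1.00000e-02, -1.54921e+02]), 'contact_force': array([-0.221,  0.826, -0.068]), 'moment': array([ 0.062,  0.005, -0.025]), 'gripper_force': np.float64(0.0), 'gripper_width': np.float64(0.088)}
scene {'fov_y': 56.08819340871333, 'cx': 248.61872393817472, 'cy': 193.69662087856648, 'distortion': array([-0.03998944,  0.        ,  0.        ,  0.        ,  0.        ]), 'view': array([[ 0.68472528,  0.72872221, -0.0107347 , -0.36842246],
       [ 0.61709401, -0.58754731, -0.52343399, -0.33651077],
       [-0.38774512,  0.35178416, -0.85199861,  1.039035  ],
       [ 0.        ,  0.        ,  0.        ,  1.        ]])}
top {'fov_y': 48.52342477965229, 'cx': 254.7232820155136, 'cy': 192.6948828089798, 'distortion': array([-0.13999743,  0.        ,  0.        ,  0.        ,  0.        ]), 'view': array([[ 0.01065873, -0.99984918, -0.01371185, -0.02188004],
       [-0.98229961, -0.0079051 , -0.18714961,  0.54037235],
       [ 0.18701299,  0.01546392, -0.98223572,  0.97491742],
       [ 0.        ,  0.        ,  0.        ,  1.        ]])}
```

View pics/top0.png

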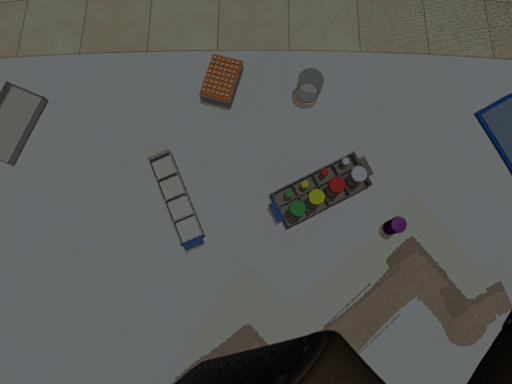

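View pics/scene0.png

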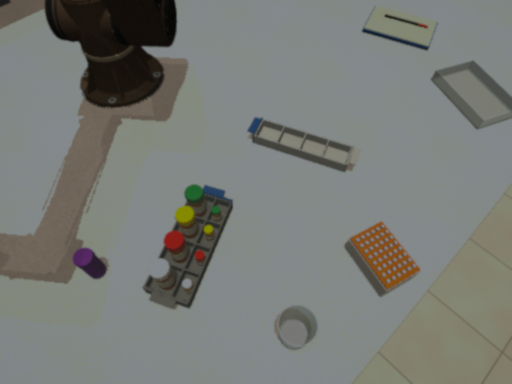

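The top view shows the receiving rack at about (320,190). From its blue tab at (276,212) the order is green, yellow, red, white. The sampler rack is at (178,200) with its blue tab at (193,242). The purple decoy is at (396,225), off the rack.

```bash
cat > h.py <<'E'
import cv2,numpy as np
from plant import r
def cal(n):
    c=r.get_calibration(n);f=192/np.tan(np.radians(c["fov_y"]/2))
    return np.array([[f,0,c["cx"]],[0,f,c["cy"]],[0,0,1]]),c["distortion"],c["view"]
def rays(n,uv):
    K,D,V=cal(n);q=cv2.undistortPoints(np.float64(uv).reshape(-1,1,2),K,D)[:,0]
    d=np.c_[q,np.ones(len(q))]@V[:3,:3];return -V[:3,:3].T@V[:3,3],d   # d has unit camera depth
def plane(n,uv,z):
    o,d=rays(n,uv);return o+d*((z-o[2])/d[:,2])[:,None]
def cloud(n,d):
    v,u=np.mgrid[:384,:512];o,k=rays(n,np.c_[u.ravel(),v.ravel()])
    P=o+k*d.reshape(-1,1);P[d.ravel()==0]=np.nan;return P.reshape(384,512,3)
def tri(ua,ub):
    A=[];b=[]
    for n,u in(("top",ua),("scene",ub)):
        o,d=rays(n,[u]);d=d[0]/np.linalg.norm(d);M=np.eye(3)-np.outer(d,d);A.append(M);b.append(M@o)
    return np.linalg.lstsq(np.vstack(A),np.hstack(b),rcond=None)[0]
E
python3 - <<'E'
from h import *
for n in("top","scene"):
    z=np.load(f"pics/{n}0.npz");p,d=z["p"],z["d"];P=cloud(n,d);hsv=cv2.cvtColor(p,cv2.COLOR_RGB2HSV)
    H,S,Vv=[hsv[...,i].astype(int) for i in range(3)]
    print(n,"bench z",np.nanmedian(P[150:160,110:140,2]) if n=="top" else np.nanmedian(P[200:230,280:330,2]))
    M={"red":((H<6)|(H>174))&(S>150),"yel":(H>22)&(H<34)&(S>150),"grn":(H>45)&(H<80)&(S>120),
       "blue":(H>100)&(H<120)&(S>120),"pur":(H>130)&(H<160)&(S>100)}
    xy=P[...,:2]
    for k,m in M.items():
        m=m&(Vv>50);c,l,st,ce=cv2.connectedComponentsWithStats(m.astype(np.uint8))
        for i in range(1,c):
            if st[i,4]>15:
                Q=P[l==i];zt=np.nanpercentile(Q[:,2],85)
                T=Q[abs(Q[:,2]-zt)<.006] 
                print(k,st[i],ce[i].round(1),"ztop",zt.round(4),"xy",T[:,:2].mean(0).round(4), len(T))
E
```

```text
top bench z 0.0005817991994407912
red [321 168   7   8  46] [324.  171.5] ztop 0.0459 xy [ 0.5965 -0.1862] 44
red [329 177  17  16 209] [336.8 184.5] ztop 0.088 xy [ 0.555  -0.2092] 200
yel [301 181   8   7  42] [304.3 184. ] ztop 0.0464 xy [ 0.5643 -0.1371] 39
yel [308 189  17  16 214] [316.2 196.5] ztop 0.0879 xy [ 0.5263 -0.1604] 207
grn [285 190   7   7  38] [288.1 193.4] ztop 0.046 xy [ 0.5406 -0.0975] 38
grn [290 200  16  16 196] [297.2 207.8] ztop 0.088 xy [ 0.4993 -0.1157] 194
blue [475  94  37  78 426] [494.3 127.6] ztop 0.0105 xy [ 0.7343 -0.6645] 416
blue [269 194  19  34 167] [276.4 211.4] ztop 0.0362 xy [ 0.4981 -0.0695] 165
blue [181 235  23  15 150] [192.7 242.5] ztop 0.0362 xy [0.4203 0.1319] 147
pur [391 217  15  15 178] [398.2 223.9] ztop 0.0817 xy [ 0.4636 -0.353 ] 176
scene bench z 0.0011685883145086118
red [165 230  19  22 330] [174.2 240.8] ztop 0.0877 xy [ 0.5583 -0.2107] 278
red [195 251  10   9  74] [199.3 255. ] ztop 0.0457 xy [ 0.5977 -0.1882] 69
yel [176 206  19  20 293] [184.9 215.1] ztop 0.0877 xy [ 0.5293 -0.1625] 253
yel [203 224  10  10  77] [207.9 228.9] ztop 0.0455 xy [ 0.5664 -0.1394] 69
grn [185 185  18  16 216] [193.7 192.7] ztop 0.0879 xy [ 0.5026 -0.1183] 214
grn [212 206   8   8  52] [215.3 209.7] ztop 0.0461 xy [ 0.5428 -0.0998] 51
blue [379  34  48  15  59] [404.1  41.1] ztop 0.0125 xy [0.4742 0.7207] 59
blue [249 118  12  15  88] [254.5 124.9] ztop 0.0365 xy [0.4225 0.1291] 87
blue [203 186  21  12 136] [213.3 191.5] ztop 0.0364 xy [ 0.5003 -0.0703] 136
pur [ 73 249  21  19 290] [ 82.9 257.3] ztop 0.0812 xy [ 0.4665 -0.3554] 284
```

```bash
python3 - <<'E'
from h import *
a={}
for n in("top","scene"):
    z=np.load(f"pics/{n}0.npz");P=cloud(n,z["d"])
    def sel(c,rad,lo,hi):
        return (np.hypot(P[...,0]-c[0],P[...,1]-c[1])<rad)&(P[...,2]>lo)&(P[...,2]<hi)
    m=sel((.54,-.19),.16,.080,.095);c,l,st,ce=cv2.connectedComponentsWithStats(m.astype(np.uint8),connectivity=4)
    print(n)
    for i in range(1,c):
        if st[i,4]>60:
            Q=P[l==i].astype(np.float32);(cx,cy),R=cv2.minEnclosingCircle(Q[:,:2]);print(" jar",Q.mean(0).round(4),(round(cx,4),round(cy,4)),round(R,4),len(Q))
    m=sel((.54,-.19),.10,.040,.055);c,l,st,ce=cv2.connectedComponentsWithStats(m.astype(np.uint8))
    for nm,c0,rad in(("samp",(.53,.17),.20),("recv",(.545,-.17),.19)):
        m=sel(c0,rad,.022,.042)
        c,l,st,ce=cv2.connectedComponentsWithStats(m.astype(np.uint8));k=1+np.argmax(st[1:,4]);
        Q=P[l==k];print(" ",nm,len(Q),"z",np.percentile(Q[:,2],[10,50,90]).round(4))
        print("   rect",cv2.minAreaRect((Q[:,:2]*1000).astype(np.float32)))
        if nm=="samp":cv2.imwrite(f"pics/m_{n}.png",cv2.resize((l==k).astype(np.uint8)*255,None,fx=1.5,fy=1.5))
E
python3 -c "
import cv2
a=cv2.imread('pics/top0.png')[130:260,130:220];b=cv2.imread('pics/scene0.png')[105:185,235:375]
f=lambda i,s:cv2.resize(i,None,fx=s,fy=s,interpolation=cv2.INTER_CUBIC)
a=f(a,3.5);b=f(b,3.2);import numpy as np
c=np.zeros((460,780,3),np.uint8);c[:a.shape[0],:a.shape[1]]=a;c[:b.shape[0],320:320+b.shape[1]]=b;cv2.imwrite('pics/crop1.png',np.clip(c*1.7,0,255).astype(np.uint8))"
```

```text
topTraceback (most recent call last):
  File "<stdin>", line 11, in <module>
cv2.error: OpenCV(4.12.0) /io/opencv/modules/imgproc/src/shapedescr.cpp:201: error: (-215:Assertion failed) count >= 0 && (depth == CV_32F || depth == CV_32S) in function 'minEnclosingCircle'
```

View pics/crop1.png

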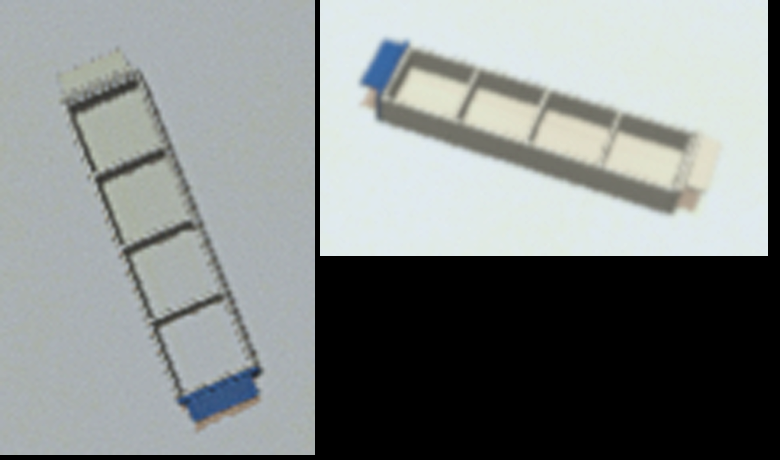

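The crop shows the empty sampler rack with four compartments. The blue tab is at crop (220,398) and the bare tab is opposite at (95,72). I'll fix the array type and re-run.

```bash
python3 - <<'E'
from h import *
for n in("top","scene"):
    z=np.load(f"pics/{n}0.npz");P=cloud(n,z["d"])
    def sel(c,rad,lo,hi):
        return ((np.hypot(P[...,0]-c[0],P[...,1]-c[1])<rad)&(P[...,2]>lo)&(P[...,2]<hi)).astype(np.uint8)
    c,l,st,ce=cv2.connectedComponentsWithStats(sel((.54,-.19),.16,.080,.095),connectivity=4)
    print(n)
    for i in range(1,c):
        if st[i,4]>60:
            Q=P[l==i];(cx,cy),R=cv2.minEnclosingCircle(np.ascontiguousarray(Q[:,:2],dtype=np.float32)*1000);print(" jar",Q.mean(0).round(4),round(cx,1),round(cy,1),round(R,1),len(Q))
    for nm,c0,rad in(("samp",(.53,.17),.20),("recv",(.545,-.17),.19)):
        for lo,hi in((.027,.042),(.031,.042)):
            c,l,st,ce=cv2.connectedComponentsWithStats(cv2.dilate(sel(c0,rad,lo,hi),np.ones((3,3))));k=1+np.argmax(st[1:,4])
            Q=P[(l==k)&(sel(c0,rad,lo,hi)>0)];print(" ",nm,len(Q),"z",np.percentile(Q[:,2],[10,50,90]).round(4),
            cv2.minAreaRect(np.ascontiguousarray(Q[:,:2]*1000,dtype=np.float32)))
E
```

```text
top
 jar [ 0.5823 -0.2614  0.0862] 583.2 -262.7 19.9 207
 jar [ 0.5555 -0.2092  0.0862] 556.4 -209.3 20.2 214
 jar [ 0.5264 -0.1603  0.0861] 527.1 -160.5 19.3 212
 jar [ 0.4992 -0.1152  0.0862] 499.3 -115.3 19.1 215
  samp 706 z [0.0287 0.0321 0.0359] ((535.1544799804688, 181.76913452148438), (271.7242431640625, 62.05486297607422), 24.163419723510742)
  samp 182 z [0.0318 0.0338 0.0366] ((438.45281982421875, 139.77972412109375), (60.873924255371094, 57.3021354675293), 23.970048904418945)
  recv 1042 z [0.0285 0.0322 0.0366] ((556.271240234375, -180.34584045410156), (95.30480194091797, 273.12347412109375), 27.250492095947266)
  recv 249 z [0.0317 0.0343 0.0366] ((498.3883056640625, -81.51193237304688), (102.14884948730469, 52.4989128112793), 46.618492126464844)
scene
 jar [ 0.5011 -0.1183  0.0864] 499.8 -117.2 19.6 259
 jar [ 0.5286 -0.163   0.0865] 526.7 -161.7 20.2 282
 jar [ 0.5574 -0.2115  0.0864] 555.4 -211.0 20.0 316
 jar [ 0.5844 -0.2642  0.086 ] 583.1 -263.9 19.3 339
  samp 791 z [0.0283 0.0318 0.0361] ((534.6473388671875, 181.39491271972656), (272.3359680175781, 63.66798400878906), 23.944387435913086)
  samp 217 z [0.0314 0.0341 0.0363] ((488.8995361328125, 161.1102294921875), (172.46630859375, 60.855712890625), 24.38738250732422)
  recv 1583 z [0.0287 0.0323 0.0364] ((556.3262329101562, -180.80072021484375), (94.55290222167969, 271.93511962890625), 27.477420806884766)
  recv 292 z [0.0316 0.0343 0.0366] ((525.8809204101562, -97.27102661132812), (69.9560546875, 95.91845703125), 29.769073486328125)
```

```bash
cat > d.py <<'E'
import sys,numpy as np
from plant import r
from scipy.spatial.transform import Rotation as R
J=dict(g=(499.8,-116.5),y=(527.2,-161.3),r=(556.2,-210.2),w=(583.4,-263.1))
S=dict(zip("gyrw",[np.array([534.9,181.6])-k*np.array([.913,.4075]) for k in(85.5,28.5,-28.5,-85.5)]))
s=r.get_state();p=np.array(s["tcp_pos"])*1000;R0=R.from_euler("xyz",s["eef_rot"],degrees=True)
print(s["time_s"],p.round(1),np.round(s["eef_rot"],1),"w",round(s["gripper_width"],4),"f",round(s["gripper_force"],1),np.round(s["contact_force"],1),np.round(s["joints"],0))
for a in sys.argv[1:]:   # e.g. Jg58 / Sg165
    xy,yaw=(J[a[1]],-62.65) if a[0]=="J" else (S[a[1]],24.05)
    t=R0.inv().apply(np.r_[xy,float(a[2:])]-p);v=(R0.inv()*R.from_euler("xyz",[180,0,yaw],degrees=True)).as_rotvec()
    print(a,np.round(t,1).tolist(),v.round(4).tolist())
E
python3 d.py Jg165
```

```text
0.1 [ 285.9 -611.   225.7] [ 179.9   -0.  -154.9] w 0.0874 f 0.0 [ 0.  -0.8 -0.2] [-48.  21.   1.  -0. -70. -17.]
Jg165 [-403.3, 357.1, 61.2] [0.0013, 0.0011, -1.6105]
```

Call:
carry_out:
  deltas:
    - [1, [-403, 357, 61], [0.001, 0.001, -1.61]]
    - [1, [-403, 357, 61], [0.001, 0.001, -1.61]]
    - [1, [-403, 357, 61], [0.001, 0.001, -1.61]]
    - [1, [-403, 357, 61], [0.001, 0.001, -1.61]]
    - [1, [-403, 357, 61], [0.001, 0.001, -1.61]]
    - [1, [-403, 357, 61], [0.001, 0.001, -1.61]]
    - [1, [-403, 357, 61], [0.001, 0.001, -1.61]]
    - [1, [-403, 357, 61], [0.001, 0.001, -1.61]]
    - [1, [-403, 357, 61], [0.001, 0.001, -1.61]]
    - [1, [-403, 357, 61], [0.001, 0.001, -1.61]]
    - [1, [-403, 357, 61], [0.001, 0.001, -1.61]]
    - [1, [-403, 357, 61], [0.001, 0.001, -1.61]]
  squeeze: 25

```text
time_s: 1.3
tcp_pos: [0.5012, -0.1134, 0.1648]
eef_rot: [180.0, -0.1, -62.2]
contact_force: [-0.4, 0.2, 1.1]
gripper_width: 0.0878
gripper_force: 0.0
```

```bash
python3 d.py Jg165 Jg58
```

```text
1.3 [ 501.2 -113.4  164.8] [ 1.80e+02 -1.00e-01 -6.22e+01] w 0.0878 f 0.0 [-0.4  0.2  1.1] [  9.   8. -25.   0. -57.  19.]
Jg165 [2.1, 2.6, -0.2] [0.0003, -0.0009, 0.0078]
Jg58 [2.0, 2.6, 106.8] [0.0003, -0.0009, 0.0078]
```

Call:
carry_out:
  deltas:
    - [1, [0, 0, 0], [0, 0, 0]]
    - [1, [0, 0, 0], [0, 0, 0]]
    - [1, [0, 0, 0], [0, 0, 0]]

```text
time_s: 1.6
tcp_pos: [0.4993, -0.1181, 0.1656]
eef_rot: [180.0, -0.1, -62.8]
contact_force: [0.9, -0.3, 0.5]
gripper_width: 0.0877
gripper_force: 0.0
```

```bash
python3 d.py Jg165 Jg58
```

```text
1.6 [ 499.3 -118.1  165.6] [ 1.80e+02 -1.00e-01 -6.28e+01] w 0.0877 f 0.0 [ 0.9 -0.3  0.5] [  9.   8. -25.   0. -57.  18.]
Jg165 [-1.2, -1.1, 0.6] [0.0001, -0.0012, -0.0023]
Jg58 [-1.3, -1.1, 107.6] [0.0001, -0.0012, -0.0023]
```

Call:
carry_out:
  deltas:
    - [1, [0, 0, 35], [0, 0, 0]]
    - [1, [0, 0, 70], [0, 0, 0]]
    - [1, [0, 0, 95], [0, 0, 0]]
    - [1, [0, 0, 107], [0, 0, 0]]
    - [1, [0, 0, 107], [0, 0, 0]]
    - [1, [0, 0, 107], [0, 0, 0]]
    - [1, [0, 0, 107], [0, 0, 0]]

```text
time_s: 2.3
tcp_pos: [0.5009, -0.1174, 0.06]
eef_rot: [-179.9, -0.1, -62.7]
contact_force: [0.1, 0.4, 0.1]
gripper_width: 0.0877
gripper_force: 0.0
```

```bash
python3 d.py Jg58; python3 - <<'E'
from h import *
p,d=r.capture("scene");cv2.imwrite("pics/s1.png",cv2.resize(p[130:320,100:320,::-1],None,fx=3,fy=3))
E
```

```text
2.3 [ 500.9 -117.4   60. ] [-1.799e+02 -1.000e-01 -6.270e+01] w 0.0877 f 0.0 [0.1 0.4 0.1] [  9.  16. -32.   0. -43.  18.]
Jg58 [-1.3, 0.6, 2.0] [-0.0022, -0.0023, -0.0005]
```

View pics/s1.png

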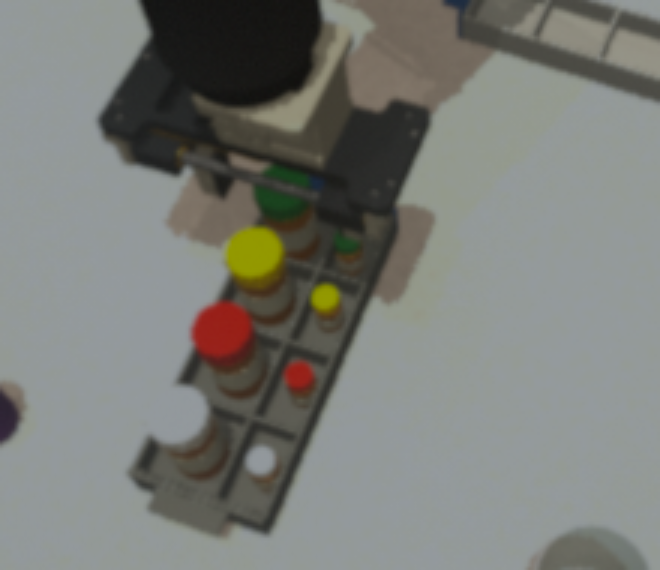

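The gripper straddles the green cap (crop 285,195), and the vials stand clear of it. Next I close and lift.

Call:
carry_out:
  deltas:
    - [0, [0, 0, 1], [0, 0, 0]]
    - [0, [0, 0, 1], [0, 0, 0]]
    - [0, [0, 0, 1], [0, 0, 0]]
    - [0, [0, 0, 1], [0, 0, 0]]
    - [0, [0, 0, 1], [0, 0, 0]]
    - [0, [0, 0, 1], [0, 0, 0]]
    - [0, [0, 0, 1], [0, 0, 0]]
  squeeze: 25

```text
time_s: 3.05
tcp_pos: [0.4998, -0.1173, 0.0575]
eef_rot: [180.0, -0.1, -62.7]
contact_force: [-0.5, 0.0, -1.2]
gripper_width: 0.0372
gripper_force: 25.6
```

```bash
python3 d.py Jg158 Sg158 Sg58
```

```text
3.05 [ 499.8 -117.3   57.5] [ 1.80e+02 -1.00e-01 -6.27e+01] w 0.0372 f 25.6 [-0.5  0.  -1.2] [  9.  16. -32.   0. -42.  18.]
Jg158 [-0.6, -0.4, -100.5] [0.0002, -0.0012, -0.0004]
Sg158 [-254.2, -83.1, -100.8] [0.0011, -0.0008, -1.5136]
Sg58 [-254.3, -83.1, -0.8] [0.0011, -0.0008, -1.5136]
```

Call:
carry_out:
  deltas:
    - [0, [0, 0, -10], [0, 0, 0]]
    - [0, [0, 0, -30], [0, 0, 0]]
    - [0, [0, 0, -55], [0, 0, 0]]
    - [0, [0, 0, -80], [0, 0, 0]]
    - [0, [0, 0, -95], [0, 0, 0]]
    - [0, [0, 0, -100], [0, 0, 0]]
    - [0, [0, 0, -100], [0, 0, 0]]

```text
time_s: 3.75
tcp_pos: [0.5001, -0.1171, 0.1584]
eef_rot: [-179.9, -0.1, -62.7]
contact_force: [0.3, -0.3, -0.4]
gripper_width: 0.0375
gripper_force: 25.0
```

Call:
carry_out:
  deltas:
    - [0, [-10, -3, 0], [0, 0, -0.06]]
    - [0, [-32, -10, 0], [0, 0, -0.19]]
    - [0, [-58, -19, 0], [0, 0, -0.34]]
    - [0, [-84, -27, 0], [0, 0, -0.49]]
    - [0, [-110, -36, 0], [0, 0, -0.64]]
    - [0, [-136, -44, 0], [0, 0, -0.79]]
    - [0, [-162, -53, 0], [0, 0, -0.94]]
    - [0, [-188, -61, 0], [0, 0, -1.09]]
    - [0, [-214, -70, 0], [0, 0, -1.24]]
    - [0, [-236, -77, 0], [0, 0, -1.38]]
    - [0, [-249, -81, 0], [0, 0, -1.48]]
    - [0, [-254, -83, 0], [0, 0, -1.513]]

```text
time_s: 4.95
tcp_pos: [0.4561, 0.1473, 0.1562]
eef_rot: [179.9, 0.1, 24.2]
contact_force: [0.8, -0.4, -0.5]
gripper_width: 0.0371
gripper_force: 25.0
```

Call:
carry_out:
  deltas:
    - [0, [0, 0, 0], [0, 0, 0]]
    - [0, [0, 0, 0], [0, 0, 0]]
    - [0, [0, 0, 0], [0, 0, 0]]

```text
time_s: 5.25
tcp_pos: [0.4568, 0.1458, 0.157]
eef_rot: [179.9, 0.0, 23.9]
contact_force: [-0.1, 0.3, -0.6]
gripper_width: 0.0375
gripper_force: 25.0
```

```bash
python3 d.py Sg158 Sg58; python3 - <<'E'
from h import *
p,d=r.capture("scene");q,_=r.capture("top");f=lambda a:cv2.resize(a[...,::-1],None,fx=2.6,fy=2.6)
cv2.imwrite("pics/s2.png",np.hstack([f(p[60:220,190:340]),f(q[120:280,120:270])]))
E
```

```text
5.25 [456.8 145.8 157. ] [179.9   0.   23.9] w 0.0375 f 25.0 [-0.1  0.3 -0.6] [ 41.   5. -29.   0. -56.  72.]
Sg158 [0.4, -0.8, -1.0] [0.0014, 0.0005, -0.0029]
Sg58 [0.4, -1.0, 99.0] [0.0014, 0.0005, -0.0029]
```

View pics/s2.png

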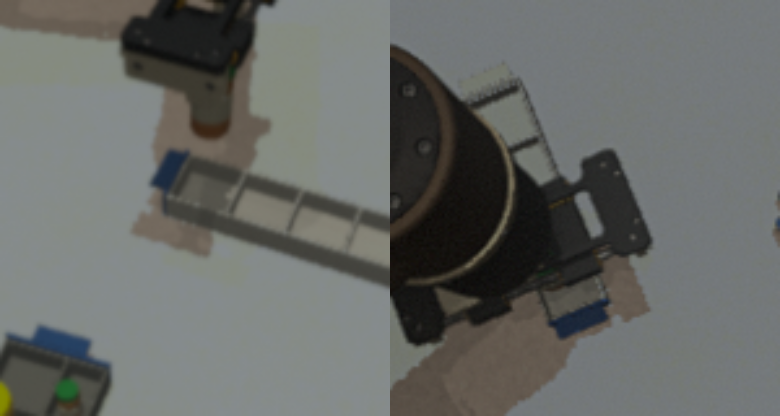

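The green jar hangs over the blue-end compartment (scene crop 205,130). The green vial is still in place at (68,388). Next I lower it and check the contact force before releasing.

Call:
carry_out:
  deltas:
    - [0, [0, 0, 15], [0, 0, 0]]
    - [0, [0, -1, 40], [0, 0, 0]]
    - [0, [0, -1, 65], [0, 0, 0]]
    - [0, [0, -1, 82], [0, 0, 0]]
    - [0, [0, -1, 91], [0, 0, 0]]
    - [0, [0, -1, 95], [0, 0, 0]]
    - [0, [0, -1, 97], [0, 0, 0]]
    - [0, [0, -1, 98], [0, 0, 0]]
    - [0, [0, -1, 98.5], [0, 0, 0]]
    - [0, [0, -1, 99], [0, 0, 0]]
    - [0, [0, -1, 99], [0, 0, 0]]
    - [0, [0, -1, 99], [0, 0, 0]]

```text
time_s: 6.55
tcp_pos: [0.4566, 0.1475, 0.0585]
eef_rot: [179.9, -0.0, 24.0]
contact_force: [-0.0, 0.5, -0.9]
gripper_width: 0.0373
gripper_force: 25.0
```

Call:
carry_out:
  deltas:
    - [0, [0, 0, 0.5], [0, 0, 0]]
    - [0, [0, 0, 1], [0, 0, 0]]
    - [0, [0, 0, 1], [0, 0, 0]]

```text
time_s: 6.85
tcp_pos: [0.4568, 0.1475, 0.0575]
eef_rot: [179.9, -0.0, 24.0]
contact_force: [-1.5, 0.1, 2.9]
gripper_width: 0.0378
gripper_force: 25.0
```

Call:
carry_out:
  deltas:
    - [0.6, [0, 0, 0], [0, 0, 0]]
    - [0.8, [0, 0, 0], [0, 0, 0]]
    - [1, [0, 0, 0], [0, 0, 0]]
    - [1, [0, 0, 0], [0, 0, 0]]
    - [1, [0, 0, 0], [0, 0, 0]]
    - [1, [0, 0, -10], [0, 0, 0]]
    - [1, [0, 0, -40], [0, 0, 0]]
    - [1, [0, 0, -80], [0, 0, 0]]
    - [1, [0, 0, -100], [0, 0, 0]]
    - [1, [0, 0, -100], [0, 0, 0]]
    - [1, [0, 0, -100], [0, 0, 0]]

```text
time_s: 7.95
tcp_pos: [0.4565, 0.1476, 0.158]
eef_rot: [180.0, -0.1, 24.0]
contact_force: [0.3, -0.3, -0.4]
gripper_width: 0.0875
gripper_force: 0.0
```

```bash
python3 d.py Jy158 Jy58
```

```text
7.95 [456.5 147.6 158. ] [ 1.8e+02 -1.0e-01  2.4e+01] w 0.0875 f 0.0 [ 0.3 -0.3 -0.4] [ 42.   5. -29.   0. -56.  72.]
Jy158 [-61.1, 311.0, 0.1] [-0.0008, -0.0017, 1.5125]
Jy58 [-61.3, 310.9, 100.1] [-0.0008, -0.0017, 1.5125]
```

Call:
carry_out:
  deltas:
    - [1, [-2, 12, 0], [0, 0, 0.06]]
    - [1, [-8, 39, 0], [0, 0, 0.19]]
    - [1, [-14, 72, 0], [0, 0, 0.35]]
    - [1, [-20, 103, 0], [0, 0, 0.5]]
    - [1, [-27, 135, 0], [0, 0, 0.66]]
    - [1, [-33, 166, 0], [0, 0, 0.81]]
    - [1, [-39, 199, 0], [0, 0, 0.97]]
    - [1, [-45, 230, 0], [0, 0, 1.12]]
    - [1, [-52, 263, 0], [0, 0, 1.28]]
    - [1, [-57, 289, 0], [0, 0, 1.41]]
    - [1, [-60, 305, 0], [0, 0, 1.485]]
    - [1, [-61, 311, 0], [0, 0, 1.512]]

```text
time_s: 9.15
tcp_pos: [0.5267, -0.1628, 0.1562]
eef_rot: [179.9, -0.0, -62.9]
contact_force: [0.5, -0.0, -0.3]
gripper_width: 0.0877
gripper_force: 0.0
```

Call:
carry_out:
  deltas:
    - [1, [0, 0, 0], [0, 0, 0]]
    - [1, [0, 0, 0], [0, 0, 0]]
    - [1, [0, 0, 0], [0, 0, 0]]

```text
time_s: 9.45
tcp_pos: [0.5271, -0.1606, 0.1575]
eef_rot: [180.0, -0.1, -62.5]
contact_force: [0.5, -0.5, -0.2]
gripper_width: 0.0875
gripper_force: 0.0
```

```bash
cat > chk.py <<'E'
from h import *
import sys
from scipy.spatial.transform import Rotation as R
u=np.array([-.913,-.4075]);x=np.array([u[1],-u[0]])
for n in("scene","top"):
    p,d=r.capture(n);P=cloud(n,d);Q=P[...,:2]*1000-[534.9,181.6]
    m=((P[...,2]>.079)&(P[...,2]<.095)&(abs(Q@u)<120)&(abs(Q@x)<30)).astype(np.uint8)
    c,l,st,_=cv2.connectedComponentsWithStats(m,connectivity=4)
    for i in range(1,c):
        if st[i,4]>100:
            (cx,cy),rad=cv2.minEnclosingCircle(np.ascontiguousarray(Q[l==i],dtype=np.float32));print(n,"rack x %.1f y %.1f"%(np.dot([cx,cy],x),np.dot([cx,cy],u)),"r",round(rad,1),"z",P[l==i][:,2].mean().round(4),"rgb",np.median(p[l==i],0))
    if len(sys.argv)>1:cv2.imwrite(f"pics/{sys.argv[1]}_{n}.png",p[...,::-1])
E
python3 chk.py; python3 d.py Jy158 Jy58
```

```text
scene rack x -0.5 y 85.4 r 19.6 z 0.0865 rgb [30. 78. 39.]
9.55 [ 527.3 -160.7  157.7] [-1.80e+02 -1.00e-01 -6.25e+01] w 0.0878 f 0.0 [0.7 0.7 0.6] [  3.  12. -21.   0. -57.  24.]
Jy158 [0.5, 0.4, -0.3] [-0.0002, -0.0013, 0.0025]
Jy58 [0.4, 0.4, 99.7] [-0.0002, -0.0013, 0.0025]
```

Green is standing within 1 mm of its compartment centre. Next is yellow: descend, close, lift.

Call:
carry_out:
  deltas:
    - [1, [0, 0, 35], [0, 0, 0]]
    - [1, [0, 0, 70], [0, 0, 0]]
    - [1, [0, 0, 92], [0, 0, 0]]
    - [1, [0, 0, 100], [0, 0, 0]]
    - [1, [0, 0, 100], [0, 0, 0]]
    - [0, [0, 0, 100], [0, 0, 0]]
    - [0, [0, 0, 100], [0, 0, 0]]
    - [0, [0, 0, 100], [0, 0, 0]]
    - [0, [0, 0, 100], [0, 0, 0]]
    - [0, [0, 0, 100], [0, 0, 0]]
    - [0, [0, 0, 100], [0, 0, 0]]
    - [0, [0, 0, 100], [0, 0, 0]]
  squeeze: 25

```text
time_s: 10.75
tcp_pos: [0.5274, -0.1615, 0.0577]
eef_rot: [180.0, -0.1, -62.6]
contact_force: [0.8, 0.1, -0.4]
gripper_width: 0.0378
gripper_force: 25.6
```

```bash
python3 d.py Jy158 Sy158 Sy58
```

```text
10.75 [ 527.4 -161.5   57.7] [ 1.80e+02 -1.00e-01 -6.26e+01] w 0.0378 f 25.6 [ 0.8  0.1 -0.4] [  3.  19. -27.   0. -44.  24.]
Jy158 [-0.2, 0.1, -100.3] [0.0, -0.0013, 0.0006]
Sy158 [-302.7, -136.1, -100.7] [0.001, -0.001, -1.5126]
Sy58 [-302.9, -136.1, -0.7] [0.001, -0.001, -1.5126]
```

Call:
carry_out:
  deltas:
    - [0, [0, 0, -10], [0, 0, 0]]
    - [0, [0, 0, -30], [0, 0, 0]]
    - [0, [0, 0, -55], [0, 0, 0]]
    - [0, [0, 0, -80], [0, 0, 0]]
    - [0, [0, 0, -95], [0, 0, 0]]
    - [0, [0, 0, -100], [0, 0, 0]]
    - [0, [0, 0, -100], [0, 0, 0]]

```text
time_s: 11.45
tcp_pos: [0.5276, -0.1614, 0.1585]
eef_rot: [-179.9, -0.1, -62.6]
contact_force: [0.1, 0.6, -1.1]
gripper_width: 0.0373
gripper_force: 25.0
```

Call:
carry_out:
  deltas:
    - [0, [-12, -5, 0], [0, 0, -0.06]]
    - [0, [-38, -17, 0], [0, 0, -0.19]]
    - [0, [-69, -31, 0], [0, 0, -0.34]]
    - [0, [-100, -45, 0], [0, 0, -0.49]]
    - [0, [-131, -59, 0], [0, 0, -0.64]]
    - [0, [-162, -73, 0], [0, 0, -0.79]]
    - [0, [-193, -87, 0], [0, 0, -0.94]]
    - [0, [-224, -101, 0], [0, 0, -1.09]]
    - [0, [-255, -115, 0], [0, 0, -1.24]]
    - [0, [-281, -126, 0], [0, 0, -1.38]]
    - [0, [-297, -133, 0], [0, 0, -1.48]]
    - [0, [-303, -136, 0], [0, 0, -1.513]]

```text
time_s: 12.65
tcp_pos: [0.508, 0.1715, 0.156]
eef_rot: [179.9, 0.1, 24.3]
contact_force: [-0.3, -0.2, -0.7]
gripper_width: 0.0373
gripper_force: 25.0
```

Call:
carry_out:
  deltas:
    - [0, [0, 0, 0], [0, 0, 0]]
    - [0, [0, 0, 0], [0, 0, 0]]
    - [0, [0, 0, 0], [0, 0, 0]]

```text
time_s: 12.95
tcp_pos: [0.5086, 0.1693, 0.157]
eef_rot: [179.9, 0.0, 23.9]
contact_force: [-0.1, 0.1, 0.0]
gripper_width: 0.0374
gripper_force: 25.0
```

```bash
python3 d.py Sy158 Sy58
```

```text
12.95 [508.6 169.3 157. ] [179.9   0.   23.9] w 0.0374 f 25.0 [-0.1  0.1  0. ] [ 39.  11. -22.   0. -57.  74.]
Sy158 [0.5, -0.5, -1.0] [0.0014, 0.0006, -0.0019]
Sy58 [0.6, -0.7, 99.0] [0.0014, 0.0006, -0.0019]
```

Same profile as before, with the final millimetre at the end.

Call:
carry_out:
  deltas:
    - [0, [0, 0, 15], [0, 0, 0]]
    - [0, [0, 0, 40], [0, 0, 0]]
    - [0, [0, 0, 65], [0, 0, 0]]
    - [0, [0, 0, 82], [0, 0, 0]]
    - [0, [0, 0, 91], [0, 0, 0]]
    - [0, [0, 0, 95], [0, 0, 0]]
    - [0, [0, 0, 97], [0, 0, 0]]
    - [0, [0, 0, 98], [0, 0, 0]]
    - [0, [0, 0, 99], [0, 0, 0]]
    - [0, [0, 0, 99.5], [0, 0, 0]]
    - [0, [0, 0, 100], [0, 0, 0]]
    - [0, [0, 0, 100], [0, 0, 0]]

```text
time_s: 14.15
tcp_pos: [0.5091, 0.1703, 0.0577]
eef_rot: [179.9, -0.1, 24.1]
contact_force: [-1.0, 0.3, 1.2]
gripper_width: 0.0373
gripper_force: 25.0
```

Call:
carry_out:
  deltas:
    - [0, [0, 0, 0.3], [0, 0, 0]]
    - [0, [0, 0, 0.3], [0, 0, 0]]
    - [0.6, [0, 0, 0.3], [0, 0, 0]]
    - [0.8, [0, 0, 0.3], [0, 0, 0]]
    - [1, [0, 0, 0], [0, 0, 0]]
    - [1, [0, 0, 0], [0, 0, 0]]
    - [1, [0, 0, 0], [0, 0, 0]]
    - [1, [0, 0, -10], [0, 0, 0]]
    - [1, [0, 0, -40], [0, 0, 0]]
    - [1, [0, 0, -80], [0, 0, 0]]
    - [1, [0, 0, -100], [0, 0, 0]]
    - [1, [0, 0, -100], [0, 0, 0]]

```text
time_s: 15.35
tcp_pos: [0.5106, 0.1713, 0.1615]
eef_rot: [180.0, -0.4, 24.1]
contact_force: [-0.5, 1.0, -0.7]
gripper_width: 0.0875
gripper_force: 0.0
```

```bash
python3 d.py Jr158 Jr58
```

```text
15.35 [510.6 171.3 161.5] [180.   -0.4  24.1] w 0.0875 f 0.0 [-0.5  1.  -0.7] [ 40.  11. -22.   0. -57.  75.]
Jr158 [-114.3, 366.9, 2.9] [-0.005, -0.0057, 1.5142]
Jr58 [-114.9, 366.9, 102.9] [-0.005, -0.0057, 1.5142]
```

Call:
carry_out:
  deltas:
    - [1, [-4, 14, 0], [0, 0, 0.06]]
    - [1, [-14, 46, 0], [0, 0, 0.19]]
    - [1, [-26, 84, 0], [0, 0, 0.35]]
    - [1, [-37, 121, 0], [0, 0, 0.5]]
    - [1, [-49, 160, 0], [0, 0, 0.66]]
    - [1, [-60, 196, 0], [0, 0, 0.81]]
    - [1, [-72, 235, 0], [0, 0, 0.97]]
    - [1, [-83, 272, 0], [0, 0, 1.12]]
    - [1, [-95, 310, 0], [0, 0, 1.28]]
    - [1, [-104, 341, 0], [0, 0, 1.41]]
    - [1, [-110, 360, 0], [0, 0, 1.485]]
    - [1, [-112, 367, 0], [0, 0, 1.513]]

```text
time_s: 16.55
tcp_pos: [0.5557, -0.2124, 0.1572]
eef_rot: [179.9, -0.0, -62.9]
contact_force: [0.4, 1.0, -0.1]
gripper_width: 0.0876
gripper_force: 0.0
```

Call:
carry_out:
  deltas:
    - [1, [0, 0, 0], [0, 0, 0]]
    - [1, [0, 0, 0], [0, 0, 0]]
    - [1, [0, 0, 0], [0, 0, 0]]

```text
time_s: 16.85
tcp_pos: [0.5562, -0.2096, 0.1578]
eef_rot: [-180.0, -0.1, -62.5]
contact_force: [-1.1, 0.6, -0.1]
gripper_width: 0.0873
gripper_force: 0.0
```

```bash
python3 chk.py; python3 d.py Jr158 Jr58
```

```text
scene rack x -0.3 y 85.2 r 19.7 z 0.0864 rgb [ 32. 114.  48.]
scene rack x -2.4 y 28.0 r 20.3 z 0.0865 rgb [155. 161.   0.]
top rack x -1.0 y 27.9 r 19.8 z 0.0861 rgb [164. 170.  52.]
16.95 [ 556.3 -209.6  157.9] [-1.80e+02 -1.00e-01 -6.25e+01] w 0.0874 f 0.0 [ 1.2  0.1 -0.2] [ -2.  16. -15.   0. -59.  29.]
Jr158 [0.5, 0.3, -0.1] [-0.0003, -0.0014, 0.0027]
Jr58 [0.4, 0.4, 99.9] [-0.0003, -0.0014, 0.0027]
```

Yellow is in place, about 2 mm off centre. Next is red.

Call:
carry_out:
  deltas:
    - [1, [0, 0, 35], [0, 0, 0]]
    - [1, [0, 0, 70], [0, 0, 0]]
    - [1, [0, 0, 92], [0, 0, 0]]
    - [1, [0, 0, 100], [0, 0, 0]]
    - [1, [0, 0, 100], [0, 0, 0]]
    - [0, [0, 0, 100], [0, 0, 0]]
    - [0, [0, 0, 100], [0, 0, 0]]
    - [0, [0, 0, 100], [0, 0, 0]]
    - [0, [0, 0, 100], [0, 0, 0]]
    - [0, [0, 0, 100], [0, 0, 0]]
    - [0, [0, 0, 100], [0, 0, 0]]
    - [0, [0, 0, 100], [0, 0, 0]]
  squeeze: 25

```text
time_s: 18.15
tcp_pos: [0.5562, -0.2107, 0.0578]
eef_rot: [180.0, -0.1, -62.6]
contact_force: [0.0, -0.7, -0.0]
gripper_width: 0.0373
gripper_force: 25.6
```

```bash
python3 d.py Jr158 Sr158
```

```text
18.15 [ 556.2 -210.7   57.8] [ 1.80e+02 -1.00e-01 -6.26e+01] w 0.0373 f 25.6 [ 0.  -0.7 -0. ] [ -2.  22. -22.   0. -46.  29.]
Jr158 [-0.3, -0.2, -100.2] [0.0001, -0.0013, 0.0006]
Sr158 [-356.4, -190.0, -100.7] [0.001, -0.001, -1.5126]
```

Call:
carry_out:
  deltas:
    - [0, [0, 0, -10], [0, 0, 0]]
    - [0, [0, 0, -30], [0, 0, 0]]
    - [0, [0, 0, -55], [0, 0, 0]]
    - [0, [0, 0, -80], [0, 0, 0]]
    - [0, [0, 0, -95], [0, 0, 0]]
    - [0, [0, 0, -100], [0, 0, 0]]
    - [0, [0, 0, -100], [0, 0, 0]]

```text
time_s: 18.85
tcp_pos: [0.5565, -0.2105, 0.1586]
eef_rot: [-179.9, -0.1, -62.6]
contact_force: [0.1, -0.0, -1.4]
gripper_width: 0.0373
gripper_force: 25.0
```

Call:
carry_out:
  deltas:
    - [0, [-14, -8, 0], [0, 0, -0.06]]
    - [0, [-45, -24, 0], [0, 0, -0.19]]
    - [0, [-82, -44, 0], [0, 0, -0.34]]
    - [0, [-118, -63, 0], [0, 0, -0.49]]
    - [0, [-154, -82, 0], [0, 0, -0.64]]
    - [0, [-191, -102, 0], [0, 0, -0.79]]
    - [0, [-227, -121, 0], [0, 0, -0.94]]
    - [0, [-264, -141, 0], [0, 0, -1.09]]
    - [0, [-300, -160, 0], [0, 0, -1.24]]
    - [0, [-331, -176, 0], [0, 0, -1.38]]
    - [0, [-350, -187, 0], [0, 0, -1.48]]
    - [0, [-356, -190, 0], [0, 0, -1.513]]

```text
time_s: 20.05
tcp_pos: [0.5605, 0.1949, 0.1557]
eef_rot: [179.9, 0.1, 24.4]
contact_force: [1.6, 0.8, -1.3]
gripper_width: 0.0374
gripper_force: 25.0
```

Call:
carry_out:
  deltas:
    - [0, [0, 0, 0], [0, 0, 0]]
    - [0, [0, 0, 0], [0, 0, 0]]
    - [0, [0, 0, 0], [0, 0, 0]]

```text
time_s: 20.35
tcp_pos: [0.561, 0.1918, 0.157]
eef_rot: [179.9, 0.0, 23.9]
contact_force: [-0.2, -0.8, -1.3]
gripper_width: 0.0372
gripper_force: 25.0
```

```bash
python3 d.py Sr158 Sr58
```

```text
20.35 [561.  191.8 157. ] [179.9   0.   23.9] w 0.0372 f 25.0 [-0.2 -0.8 -1.3] [ 38.  16. -16.   0. -59.  76.]
Sr158 [0.5, -1.3, -1.0] [0.0014, 0.0006, -0.002]
Sr58 [0.6, -1.5, 99.0] [0.0014, 0.0006, -0.002]
```

Call:
carry_out:
  deltas:
    - [0, [0, 0, 15], [0, 0, 0]]
    - [0, [0, 0, 40], [0, 0, 0]]
    - [0, [0, 0, 65], [0, 0, 0]]
    - [0, [0, 0, 82], [0, 0, 0]]
    - [0, [0, 0, 91], [0, 0, 0]]
    - [0, [0, 0, 95], [0, 0, 0]]
    - [0, [0, 0, 97], [0, 0, 0]]
    - [0, [0, 0, 98], [0, 0, 0]]
    - [0, [0, 0, 99], [0, 0, 0]]
    - [0, [0, 0, 99.5], [0, 0, 0]]
    - [0, [0, 0, 100], [0, 0, 0]]
    - [0, [0, 0, 100], [0, 0, 0]]

```text
time_s: 21.55
tcp_pos: [0.5615, 0.193, 0.0577]
eef_rot: [179.9, -0.1, 24.1]
contact_force: [-0.1, -0.2, 2.0]
gripper_width: 0.0376
gripper_force: 25.0
```

Call:
carry_out:
  deltas:
    - [0, [0, 0, 0.2], [0, 0, 0]]
    - [0.6, [0, 0, 0.2], [0, 0, 0]]
    - [0.8, [0, 0, 0], [0, 0, 0]]
    - [1, [0, 0, 0], [0, 0, 0]]
    - [1, [0, 0, 0], [0, 0, 0]]
    - [1, [0, 0, 0], [0, 0, 0]]
    - [1, [0, 0, -10], [0, 0, 0]]
    - [1, [0, 0, -40], [0, 0, 0]]
    - [1, [0, 0, -80], [0, 0, 0]]
    - [1, [0, 0, -100], [0, 0, 0]]
    - [1, [0, 0, -100], [0, 0, 0]]
    - [1, [0, 0, -100], [0, 0, 0]]

```text
time_s: 22.75
tcp_pos: [0.5612, 0.1931, 0.1582]
eef_rot: [180.0, -0.1, 24.1]
contact_force: [0.4, -0.4, -0.5]
gripper_width: 0.0875
gripper_force: 0.0
```

```bash
python3 d.py Jw158
```

```text
22.75 [561.2 193.1 158.2] [ 1.80e+02 -1.00e-01  2.41e+01] w 0.0875 f 0.0 [ 0.4 -0.4 -0.5] [ 38.  16. -15.   0. -59.  76.]
Jw158 [-165.7, 425.6, 0.2] [-0.0006, -0.0017, 1.5135]
```

Call:
carry_out:
  deltas:
    - [1, [-7, 18, 0], [0, 0, 0.07]]
    - [1, [-22, 57, 0], [0, 0, 0.2]]
    - [1, [-38, 98, 0], [0, 0, 0.35]]
    - [1, [-54, 140, 0], [0, 0, 0.5]]
    - [1, [-71, 183, 0], [0, 0, 0.65]]
    - [1, [-87, 225, 0], [0, 0, 0.8]]
    - [1, [-104, 268, 0], [0, 0, 0.95]]
    - [1, [-121, 311, 0], [0, 0, 1.1]]
    - [1, [-138, 354, 0], [0, 0, 1.25]]
    - [1, [-152, 391, 0], [0, 0, 1.39]]
    - [1, [-162, 416, 0], [0, 0, 1.48]]
    - [1, [-166, 426, 0], [0, 0, 1.513]]

```text
time_s: 23.95
tcp_pos: [0.5822, -0.2661, 0.1561]
eef_rot: [179.9, 0.0, -62.9]
contact_force: [0.3, -0.4, -0.5]
gripper_width: 0.0875
gripper_force: 0.0
```

Call:
carry_out:
  deltas:
    - [1, [0, 0, 0], [0, 0, 0]]
    - [1, [0, 0, 0], [0, 0, 0]]
    - [1, [0, 0, 0], [0, 0, 0]]

```text
time_s: 24.25
tcp_pos: [0.5833, -0.2625, 0.1575]
eef_rot: [180.0, -0.0, -62.5]
contact_force: [0.1, 1.2, -0.2]
gripper_width: 0.0877
gripper_force: 0.0
```

```bash
python3 chk.py; python3 d.py Jw158
```

```text
scene rack x -0.4 y 85.3 r 19.6 z 0.0866 rgb [ 32. 115.  49.]
scene rack x -2.3 y 28.2 r 19.5 z 0.0865 rgb [155. 161.   0.]
scene rack x -0.5 y -29.6 r 20.2 z 0.0863 rgb [160.  39.  34.]
top rack x -0.8 y -29.3 r 19.4 z 0.0862 rgb [161.  54.  50.]
top rack x -1.6 y 27.7 r 19.6 z 0.0861 rgb [160. 166.  54.]
top rack x 1.0 y 85.2 r 19.5 z 0.086 rgb [ 61. 128.  71.]
24.35 [ 583.5 -262.6  157.9] [-1.80e+02 -1.00e-01 -6.25e+01] w 0.088 f 0.0 [-0.9  0.8 -0.2] [ -7.  20.  -9.   0. -60.  34.]
Jw158 [0.4, 0.4, -0.1] [-0.0001, -0.0013, 0.0028]
```

Three jars are placed correctly. White is the last one.

Call:
carry_out:
  deltas:
    - [1, [0, 0, 35], [0, 0, 0]]
    - [1, [0, 0, 70], [0, 0, 0]]
    - [1, [0, 0, 92], [0, 0, 0]]
    - [1, [0, 0, 100], [0, 0, 0]]
    - [1, [0, 0, 100], [0, 0, 0]]
    - [0, [0, 0, 100], [0, 0, 0]]
    - [0, [0, 0, 100], [0, 0, 0]]
    - [0, [0, 0, 100], [0, 0, 0]]
    - [0, [0, 0, 100], [0, 0, 0]]
    - [0, [0, 0, 100], [0, 0, 0]]
    - [0, [0, 0, 100], [0, 0, 0]]
    - [0, [0, 0, 100], [0, 0, 0]]
  squeeze: 25

```text
time_s: 25.55
tcp_pos: [0.5833, -0.2639, 0.0578]
eef_rot: [180.0, -0.1, -62.6]
contact_force: [0.2, 0.0, -0.2]
gripper_width: 0.0375
gripper_force: 25.6
```

```bash
python3 d.py Jw158 Sw158
```

```text
25.55 [ 583.3 -263.9   57.8] [ 1.80e+02 -1.00e-01 -6.26e+01] w 0.0375 f 25.6 [ 0.2  0.  -0.2] [ -7.  26. -15.   0. -49.  34.]
Jw158 [-0.5, -0.4, -100.2] [0.0001, -0.0012, 0.0006]
Sw158 [-412.8, -247.2, -100.7] [0.001, -0.0009, -1.5126]
```

Call:
carry_out:
  deltas:
    - [0, [0, 0, -10], [0, 0, 0]]
    - [0, [0, 0, -30], [0, 0, 0]]
    - [0, [0, 0, -55], [0, 0, 0]]
    - [0, [0, 0, -80], [0, 0, 0]]
    - [0, [0, 0, -95], [0, 0, 0]]
    - [0, [0, 0, -100], [0, 0, 0]]
    - [0, [0, 0, -100], [0, 0, 0]]

```text
time_s: 26.25
tcp_pos: [0.5836, -0.2637, 0.1586]
eef_rot: [-179.9, -0.1, -62.6]
contact_force: [0.5, -1.5, -1.4]
gripper_width: 0.0375
gripper_force: 25.0
```

Call:
carry_out:
  deltas:
    - [0, [-18, -11, 0], [0, 0, -0.07]]
    - [0, [-53, -32, 0], [0, 0, -0.2]]
    - [0, [-93, -56, 0], [0, 0, -0.35]]
    - [0, [-134, -80, 0], [0, 0, -0.5]]
    - [0, [-175, -105, 0], [0, 0, -0.65]]
    - [0, [-216, -129, 0], [0, 0, -0.79]]
    - [0, [-257, -154, 0], [0, 0, -0.94]]
    - [0, [-298, -178, 0], [0, 0, -1.09]]
    - [0, [-338, -202, 0], [0, 0, -1.23]]
    - [0, [-378, -226, 0], [0, 0, -1.38]]
    - [0, [-403, -241, 0], [0, 0, -1.48]]
    - [0, [-413, -247, 0], [0, 0, -1.513]]

```text
time_s: 27.45
tcp_pos: [0.612, 0.2193, 0.1555]
eef_rot: [179.9, 0.1, 24.4]
contact_force: [0.3, -1.0, -1.5]
gripper_width: 0.0375
gripper_force: 25.0
```

Call:
carry_out:
  deltas:
    - [0, [0, 0, 0], [0, 0, 0]]
    - [0, [0, 0, 0], [0, 0, 0]]
    - [0, [0, 0, 0], [0, 0, 0]]

```text
time_s: 27.75
tcp_pos: [0.6125, 0.2152, 0.1569]
eef_rot: [179.9, 0.0, 23.9]
contact_force: [-1.1, -0.9, -0.6]
gripper_width: 0.037
gripper_force: 25.0
```

```bash
python3 d.py Sw158 Sw58
```

```text
27.75 [612.5 215.2 156.9] [179.9   0.   23.9] w 0.037 f 25.0 [-1.1 -0.9 -0.6] [ 37.  21.  -8.   0. -61.  77.]
Sw158 [0.9, -0.9, -1.1] [0.0014, 0.0008, -0.0019]
Sw58 [1.0, -1.1, 98.9] [0.0014, 0.0008, -0.0019]
```

Call:
carry_out:
  deltas:
    - [0, [0, 0, 15], [0, 0, 0]]
    - [0, [0, 0, 40], [0, 0, 0]]
    - [0, [0, 0, 65], [0, 0, 0]]
    - [0, [0, 0, 82], [0, 0, 0]]
    - [0, [0, 0, 91], [0, 0, 0]]
    - [0, [0, 0, 95], [0, 0, 0]]
    - [0, [0, 0, 97], [0, 0, 0]]
    - [0, [0, 0, 98], [0, 0, 0]]
    - [0, [0, 0, 99], [0, 0, 0]]
    - [0, [0, 0, 99.5], [0, 0, 0]]
    - [0, [0, 0, 100], [0, 0, 0]]
    - [0, [0, 0, 100], [0, 0, 0]]

```text
time_s: 28.95
tcp_pos: [0.6131, 0.2167, 0.0578]
eef_rot: [179.9, -0.1, 24.1]
contact_force: [-0.6, -0.2, 1.9]
gripper_width: 0.0372
gripper_force: 25.0
```

Call:
carry_out:
  deltas:
    - [0, [0, 0, 0.2], [0, 0, 0]]
    - [0.6, [0, 0, 0.2], [0, 0, 0]]
    - [0.8, [0, 0, 0], [0, 0, 0]]
    - [1, [0, 0, 0], [0, 0, 0]]
    - [1, [0, 0, 0], [0, 0, 0]]
    - [1, [0, 0, 0], [0, 0, 0]]
    - [1, [0, 0, -10], [0, 0, 0]]
    - [1, [0, 0, -40], [0, 0, 0]]
    - [1, [0, 0, -80], [0, 0, 0]]
    - [1, [0, 0, -100], [0, 0, 0]]
    - [1, [0, 0, -120], [0, 0, 0]]
    - [1, [0, 0, -120], [0, 0, 0]]

```text
time_s: 30.15
tcp_pos: [0.6144, 0.2174, 0.1818]
eef_rot: [180.0, -0.4, 24.1]
contact_force: [0.1, 0.2, -0.2]
gripper_width: 0.0877
gripper_force: 0.0
```

Call:
carry_out:
  deltas:
    - [1, [-30, 50, 0], [0, 0, 0]]
    - [1, [-60, 90, 0], [0, 0, 0]]
    - [1, [-90, 130, 0], [0, 0, 0]]
    - [1, [-120, 170, 0], [0, 0, 0]]
    - [1, [-150, 200, 0], [0, 0, 0]]
    - [1, [-160, 210, 0], [0, 0, 0]]
    - [1, [-160, 210, 0], [0, 0, 0]]
    - [1, [-160, 210, 0], [0, 0, 0]]

```text
time_s: 30.95
tcp_pos: [0.5526, -0.0403, 0.1778]
eef_rot: [179.9, -0.0, 24.0]
contact_force: [1.1, -0.0, 0.4]
gripper_width: 0.0877
gripper_force: 0.0
```

```bash
python3 chk.py fin; python3 d.py; python3 -c "
import cv2,numpy as np
a=cv2.imread('pics/fin_scene.png')[80:320,130:380];cv2.imwrite('pics/fin_c.png',cv2.resize(a,None,fx=2.4,fy=2.4))"
```

```text
scene rack x -1.0 y 84.2 r 18.6 z 0.0858 rgb [21. 61. 26.]
scene rack x -2.5 y 28.0 r 20.1 z 0.0866 rgb [133. 127.   0.]
scene rack x -1.2 y -30.0 r 20.8 z 0.0865 rgb [148.5  32.   26. ]
scene rack x -0.6 y -84.8 r 20.2 z 0.0867 rgb [144. 150. 153.]
top rack x -3.4 y -22.8 r 17.5 z 0.0858 rgb [156.  35.  28.]
top rack x -1.1 y 27.4 r 19.5 z 0.0862 rgb [151.  155.5  32. ]
top rack x 0.2 y 85.2 r 19.1 z 0.0861 rgb [35. 70. 38.]
31.05 [552.8 -39.4 177.5] [179.9  -0.   24.1] w 0.0875 f 0.0 [ 0.4  0.1 -0. ] [ 16.  11. -19.   0. -60.  98.]
```

View pics/fin_c.png

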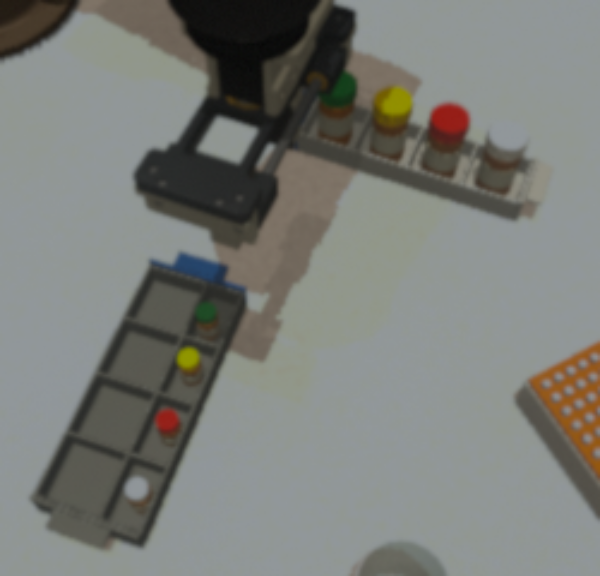

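All four jars stand in the sampler rack in order (green, yellow, red, white; crop x 340, 390, 448, 505). The vials stand in their own compartments, and the gripper is clear of everything.

```bash
python3 -c "
from plant import r
print(r.close_job())"
```

```text
the job is handed in; nothing more can be done
None
```

I moved all four jars upright into the sampler rack in the same order from the blue end (green, yellow, red, white), each about 3 mm or less from its compartment centre in the unobstructed views, with the vials still in place; I handed the job in at about 31 s, and no verdict was returned.

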